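Isolate the marking stage and index its carriage to the loading notch

ROBOT

A 7-joint arm with a two-finger parallel gripper is mounted at the origin on a cart in front of the work surface, level with it; the furniture and walls round the work are solid. World frame = base frame: x ahead of the robot, y to its left, z up, the work surface at z = 0. Lengths are in m, angles in rad, forces in N, time in s.
With the tool pointing down it reaches from about 0.425 to 0.825 m from the base axis. Payload 3.6 kg.
Tool frame: the origin (TCP) lies where the fingers leave the gripper's body, on its centre line; the fingertips stand 73 mm ahead of it and the grasp point (between the pads) lies 54 mm ahead of it; z points along the fingers, y is the line along which they close (so a half turn about z gives the same grasp; the last joint's range is limited). The gripper opens to 85 mm and grips with 20 to 120 N. Pads are 22 mm wide; open, the fingers measure 114 mm over their backs; the gripper's body (76 mm by 85 mm) begins 54 mm behind the grasp point. The pads swing forward as they close: fully open they stand 13 mm farther back than shut.
Start: joints at [1.302, 0.615, -0.013, 1.423, 0.008, 1.103, -0.04], TCP at [0.156, -0.631, 0.304] pointing down, gripper open.
Joint ranges: [-3.12, 3.12], [-0.3, 2.06], [-1.34, 1.32], [0.26, 2.42], [-1.36, 4.5], [0.01, 1.98], [-2.84, 2.84]. Speed limits (rad/s): [2.79, 2.79, 3.14, 3.14, 3.14, 3.14, 3.14].

INTERFACE

Orientations are given as a unit quaternion [x, y, z, w].
In Python, from station import arm, snapshot, camera_info, ticket gives the robot as it stands. Calls block until the motion is done:
- arm.movep(position, orientation): joint-space move of the TCP to a pose.
- arm.line_to(position, velocity=0.15, ori=None): straight line of the TCP; ori=None keeps the orientation; velocity is the mean speed in m/s.
- arm.move_j(angles): joint-space move.
- arm.move_gripper(opening, effort=None): opening from 0.0 (shut) to 1.0 (fully open); effort is the grip in N (None keeps the last); returns when the fingers have stopped.
- arm.pause(seconds).
- arm.ik(position, orientation): joint angles nearest the present ones, or None.
- snapshot(name): name is "side" or "top"; returns the picture (480x640x3 uint8, blue, green, red); there is no depth.
- camera_info(name): a dict with "fx", "fy", "cx", "cy" (pixels), "R" (3x3) and "t" (3): a world point X has camera coordinates R X + t. Camera axes: x right, y down, z forward; pixel columns grow to the right and rows downward; lengths in m; the calibration is good to about 2 mm. A picture is of the moment at which its call begins. camera_info takes no time and is no camera call.
A pose or a line that the arm cannot do raises arm.MotionError and nothing moves.
- ticket.finish_job(): hands the job in; it is judged then, once.
Readings, each from a call of its own:
- arm.read_time(): time.
- arm.read_joint_positions(): joint angles.
- arm.read_dq(): joint speeds.
- arm.read_effort(): joint torques, N m.
- arm.read_tool_pos(): TCP position.
- arm.read_eef_rot(): TCP orientation.
- arm.read_ft_force(): force on the tool from outside, world axes, zero at the start.
- arm.read_wrist_torque(): the same for the moment, N m.
- arm.read_opening(): opening from 0.0 (shut) to 1.0 (fully open).
- arm.read_finger_force(): force on a finger pad.
Only numpy, scipy, OpenCV 4.12 (cv2) and the standard library are available. Lean on these libraries where they do the work, as an engineer would, in place of code of your own. Each camera call takes 0.05 s, during which the arm holds its last target. There are 200 camera calls.

TASK

Turn the isolator's black handle a quarter turn clockwise to off before you move the stage. Then take the carriage by its knob and slide it along the rail until its ball clicks into the notch of the index block, without running it onto the end stop. Finish still gripping the knob, with the carriage held at the notch and the isolator left off, and leave the other things on the bench where they are.

Things in the scene. Friction and masses are not known exactly. Their poses are not given: they have to be found in the camera images.
- isolator: grey isolator box, 100 (x) x 90 (y) x 50 mm tall, fixed to the bench; origin under its centre; its yaw and place vary, and it may stand left or right of the stage
- isolator_handle (a joint): the isolator's handle about the upright axis through the box's centre: 0 = on (handle's nose along the box's +x, to the white dash), 1.571 = off (a quarter turn clockwise seen from above, nose along the box's -y, to the white dot). Snap action: it resists with up to about 0.15 N m to the half-way angle and past that springs on to the other position by itself; stops 0.02 rad beyond each
- handle_grip (a point): point on the handle's turning axis, 82 mm above the bench, at the height to grip. The handle is an upright black bar, 65 mm long, 16 mm thick (10 mm at the nose), from 66 to 94 mm above the bench, over a round collar 42 mm wide. Its x axis points along the bar to the nose
- stage: linear stage fixed to the bench: aluminium base plate 100 (x) x 320 (y) x 12 mm with a rail along its y axis and dark end blocks 46 mm tall at both ends; origin under the plate's centre; its yaw and place vary
- carriage (a joint): carriage travel along the stage's +y, m: 0 at the start end stop, 0.170 at the far one. Starts at 0 to 0.02. About 1 N of friction until 20 mm before the notch; then the push rises to 6 to 8 N as the ball climbs a ridge (top 10 mm before the notch), turns to a pull as it falls in, rises again if pushed on. Let go within 6 mm of the notch, it centres itself
- carriage_knob (a point): middle of the carriage's upright round black knob: 24 mm in diameter, from 56 to 94 mm above the bench (this point is 76 mm above it), on a low carriage 56 x 90 mm whose top is 46 mm above the bench. Its y axis is the direction to slide. The knob moves with the carriage
- carriage_ball (a point): centre of the spring-loaded steel ball (16 mm) in the carriage's near (stage -x) flank, 38 mm above the bench, 30 mm in the stage's -x and 24 mm in its +y from the knob. The ball is in the notch when this point has the same y (along the stage) as index_block
- index_block: steel block 46 mm long, 34 mm tall, a small fin on top marking its middle, on the base plate beside the carriage's path, 29 mm to the stage's -x of the stage's origin. Two upright rounded ridges face the carriage, the notch between them; origin under the notch's middle, 12 mm above the bench, axes as the stage's. Its place along the stage varies: notch at carriage travel 0.075 to 0.115
- loupe: folding loupe, 30x65x18 mm, lies in front of the isolator; bystander
- tweezers: steel tweezers, 122 mm long, lie behind the isolator; bystander
- screwdriver_yellow: screwdriver with a yellow handle, 158 mm long, lies in front of the stage; bystander
- tea_glass: tea glass, 59 mm wide, 81 mm tall, stands at the back; bystander
- lacquer_bottle: small lacquer bottle, 31 mm wide, 79 mm tall, stands at the back; bystander
- pickle_jar: glass jar with a green lid, 69 mm wide, 84 mm tall, stands at the back; bystander
- masking_tape: roll of masking tape, 98 mm wide, 25 mm tall, lies at the left; bystander
Things that resemble listed ones, but are neither listed nor needed, are in the scene too. Leave any orange or yellow look-alike of the isolator alone.

How it is judged:
By the outcome, as a careful person would: the job done as asked, in the order asked, and still so for the second after the job is handed in, while the arm keeps its last pose, push and grip.
It also fails if it takes over 54 s, if anything falls off the work surface, if the arm or the gripper's body presses on something with over 40 N, if the wrist force passes 120 N, or if a joint passes its speed limit or range.

## Working session

There is one attempt and no reset: what is moved stays moved. The work goes in short steps, each a Python script; the robot and the scene stay as the last script left them, time stands still between calls to the robot, and variables do not carry over. Pictures are saved under pics/ and viewed, at most 10 in all, crops included, and the job is handed in when it is done.

```bash
mkdir -p pics; ls
python3 - <<'E'
from station import arm,snapshot,camera_info
import cv2
for n in("top","side"):
    cv2.imwrite(f"pics/{n}0.png",snapshot(n)); c=camera_info(n); print(n,c)
print(arm.read_eef_rot(),arm.read_time())
E
```

```text
pics
top {'fx': 473.8173756530247, 'fy': 473.8173756530247, 'cx': 305.28425973956155, 'cy': 234.15967449815417, 'R': array([[-0.01677972, -0.99970399, -0.01761736],
       [-0.99789411,  0.01784829, -0.06236004],
       [ 0.06265602,  0.01653387, -0.99789822]]), 't': array([0.05511524, 0.61348463, 1.00971798])}
side {'fx': 450.5254603335094, 'fy': 450.5254603335094, 'cx': 312.02084150596613, 'cy': 240.9863532559739, 'R': array([[ 0.99875832, -0.04429564, -0.02279719],
       [-0.0458145 , -0.63695349, -0.76953966],
       [ 0.0195665 ,  0.76962858, -0.63819198]]), 't': array([-0.58541774,  0.11069027,  1.01109764])}
[ 9.92693992e-01  1.20653444e-01 -1.50383438e-04 -1.16748924e-03] 0.1
```

View pics/top0.png

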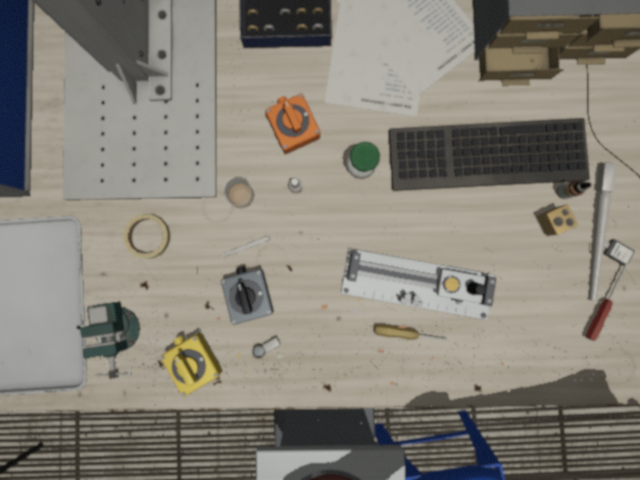

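View pics/side0.png

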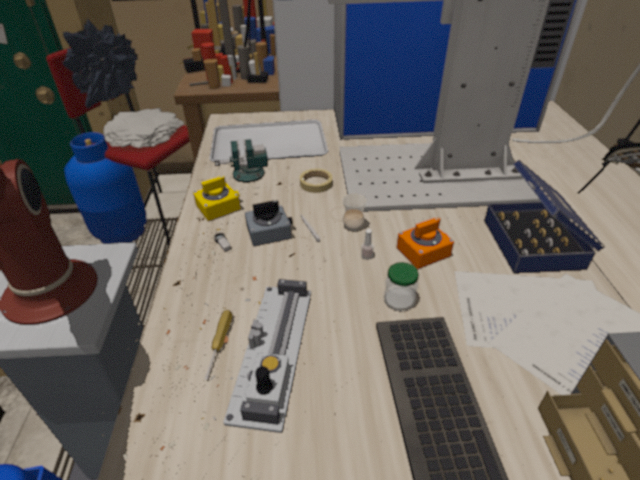

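The top view shows the grey isolator at about (247,295) and the stage from (350,265) to (490,290). The carriage knob is near (474,288) at the right-hand end, and the index block near (405,296). Enlarging both next.

Run:
```python
import cv2,numpy as np
t=cv2.imread("pics/top0.png");s=cv2.imread("pics/side0.png")
a=cv2.resize(t[255:335,205:285],(400,400),interpolation=cv2.INTER_CUBIC)
b=cv2.resize(s[190:250,235:305],(400,343),interpolation=cv2.INTER_CUBIC)
b=cv2.copyMakeBorder(b,0,57,0,0,cv2.BORDER_CONSTANT)
cv2.imwrite("pics/c1.png",np.hstack([a,b]))
a=cv2.resize(t[240:325,335:505],(800,400),interpolation=cv2.INTER_CUBIC)
cv2.imwrite("pics/c2.png",a)
```

```text
(no output)
```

View pics/c1.png

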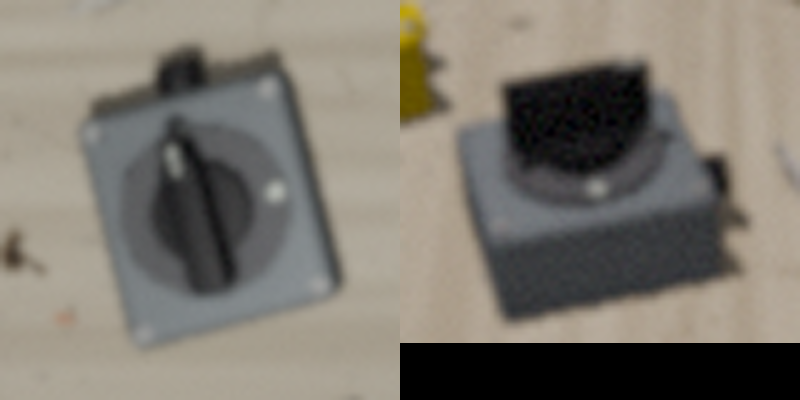

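View pics/c2.png

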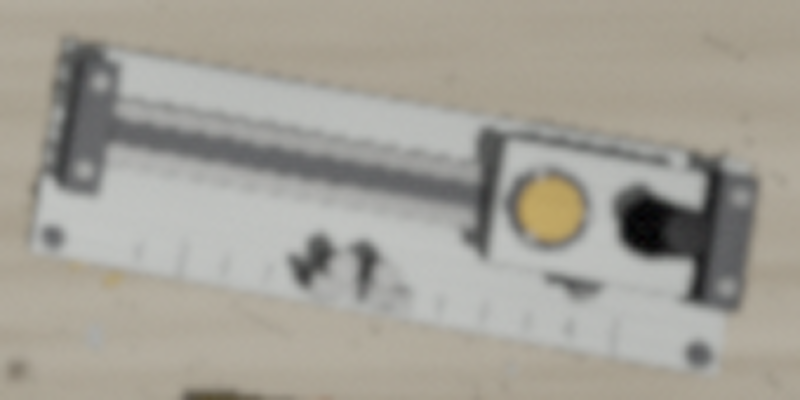

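The nose points up in the picture (box +x ≈ world +x, with a small yaw) and the dot is on the right. The carriage sits at the right, and the index block is around (345,270) in the crop. One side-view crop next, for triangulation.

```bash
cat > h.py <<'E'
from station import arm,snapshot,camera_info,ticket
import numpy as np
from scipy.spatial.transform import Rotation as Ro
def ray(n,uv):
    c=camera_info(n);d=c["R"].T@np.array([(uv[0]-c["cx"])/c["fx"],(uv[1]-c["cy"])/c["fy"],1]);return -c["R"].T@c["t"],d
def onz(n,uv,z):
    o,d=ray(n,uv);return (o+d*(z-o[2])/d[2])[:2]
def proj(n,X):
    c=camera_info(n);p=c["R"]@np.array(X)+c["t"];return np.array([c["fx"]*p[0]/p[2]+c["cx"],c["fy"]*p[1]/p[2]+c["cy"]])
def down(yaw): # tool x at yaw, z down
    return (Ro.from_euler('z',yaw)*Ro.from_euler('x',np.pi)).as_quat()
E
python3 - <<'E'
from h import *
import cv2
s=cv2.imread("pics/side0.png")
cv2.imwrite("pics/c3.png",cv2.resize(s[275:430,220:320],(387,600),interpolation=cv2.INTER_CUBIC))
P=lambda x,y:(205+x/5,255+y/5)
cs=[onz("top",P(*p),.05) for p in[(92,133),(268,87),(320,285),(144,333)]]
cs=np.array(cs);print("box c",cs.mean(0));v=cs[0]+cs[1]-cs[2]-cs[3];print("yaw",np.arctan2(v[1],v[0]), np.linalg.norm(v)/2)
a,b=onz("top",P(178,125),.094),onz("top",P(212,287),.094);print("bar",(a+b)/2,np.arctan2(*(a-b)[::-1]),np.linalg.norm(a-b))
Q=lambda x,y:(335+x/4.706,240+y/4.706)
a,b=onz("top",Q(53,237),.013),onz("top",Q(698,353),.013);print("screws",a,b,np.arctan2(*(a-b)[::-1])-np.pi/2,np.linalg.norm(a-b))
k=[onz("top",Q(32,250),.012),onz("top",Q(720,372),.012)];print("corners",k,np.linalg.norm(k[0]-k[1]))
kt=onz("top",Q(685,235),.094);print("knob",kt,"side px",proj("side",[*kt,.094]))
print("knob base",onz("top",Q(645,225),.056)); print("box in side",[proj("side",[*c,.05]) for c in cs])
E
```

```text
box c [0.48306046 0.17002406]
yaw 0.24829874219403267 0.08585010501066909
bar [0.48743266 0.16812092] 0.19961314295540084 0.06603132018835922
screws [ 0.49115967 -0.04217221] [ 0.43383095 -0.33515145] -0.19323350909966663 0.2985354602807698
corners [array([ 0.48529829, -0.0324438 ]), array([ 0.42496894, -0.34514291])] 0.318465640639013
knob [ 0.49238622 -0.30326585] side px [261.01045013 370.42022752]
knob base [ 0.49473942 -0.29916355]
box in side [array([280.39813112, 205.90046284]), array([287.49720723, 223.13377117]), array([253.03702074, 229.96151583]), array([247.24482324, 212.22785325])]
```

View pics/c3.png

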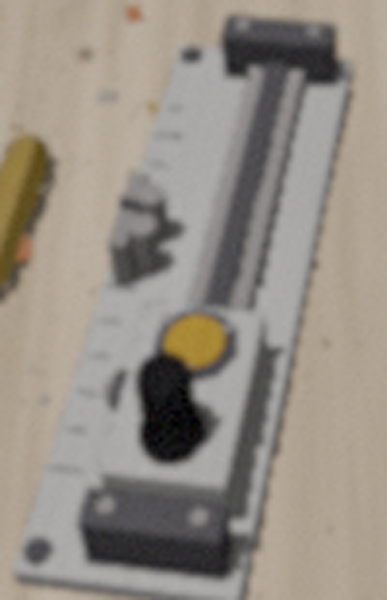

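The side view confirms the knob top at side pixel (262,371), against a predicted (261,370), so the estimates are good. Moving on to the isolator.

Run:
```python
from h import *
Q=lambda x,y:(335+x/4.706,240+y/4.706)
i=onz("top",Q(352,270),.046);print("index",i,proj("side",[*i,.046]),"crop",(proj("side",[*i,.046])-[220,275])*3.87)
c=np.array([.485,.169])
yk=-.193
for y in(.24,.24-np.pi/2,.24+np.pi,.24+np.pi/2): 
    q=arm.ik([*c,.139],down(y)); print(y,None if q is None else np.round(q,2))
for y in (yk,yk+np.pi):
    for p in([.492,-.303],[.512,-.2]): print('k',arm.ik([*p,.132],down(y)))
```

```text
index [ 0.4763558  -0.17229111] [257.92892837 326.63931447] crop [146.78495281 199.84414698]
0.24 [-0.3   0.64 -0.12  1.98  0.15  0.52 -1.85]
-1.3307963267948966 [ 0.28  0.95 -1.15  1.96  1.07  1.01  1.99]
3.3815926535897933 [-0.1   0.68 -0.43  1.97  0.49  0.59  0.96]
1.8107963267948965 [-0.04  0.7  -0.52  1.97  0.58  0.62 -0.7 ]
k [ 0.47107702  0.72084879  0.06882099  1.80838842 -0.07874915  0.61499236
 -1.17661744]
k [ 0.30871628  0.6904955   0.03715863  1.88826271 -0.04430412  0.56361678
 -1.38896945]
k [ 0.87832907  0.79547663 -0.60124793  1.79482268  0.6321406   0.75287066
  1.3176625 ]
k [ 0.71002093  0.76654063 -0.60546349  1.87529158  0.65291564  0.70738218
  1.09873269]
```

Run:
```python
from h import *
import cv2
c=[.485,.169]; o=down(.24+np.pi)
arm.movep([*c,.25],o); print(arm.read_time())
arm.line_to([*c,.139],0.12); print(arm.read_time(),arm.read_ft_force())
arm.move_gripper(0,30)
print(arm.read_time(),arm.read_opening(),arm.read_finger_force(),arm.read_ft_force(),arm.read_wrist_torque(),arm.read_tool_pos())
t,s=snapshot("top"),snapshot("side")
cv2.imwrite("pics/g1.png",np.hstack([cv2.resize(t[235:335,195:295],(400,400)),cv2.resize(s[150:250,220:320],(400,400))]))
```

```text
3.1417
4.2167 [0.40013004 0.26209624 0.52057113]
4.85 0.18038466617929735 34.978020787239075 [-0.75478872  3.94127119 -0.23330308] [1.01694441 0.20424027 0.12083735] [0.48465941 0.17100143 0.13949648]
```

View pics/g1.png

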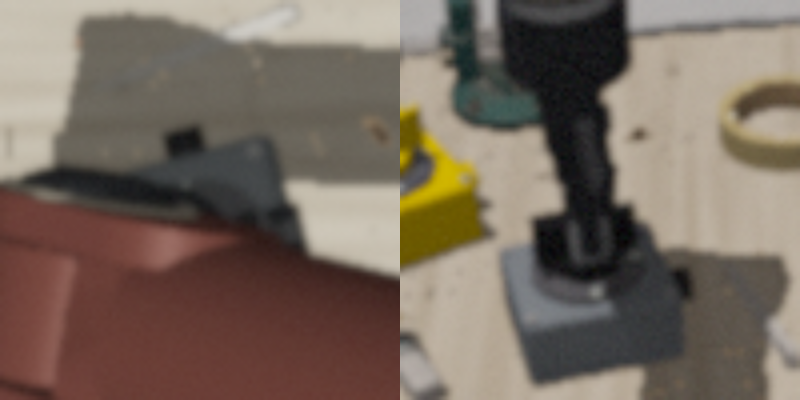

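The fingers hold the bar at its middle (opening of about 15 mm, lateral force of 4 N). Now turning it.

Run:
```python
from h import *
p=[.485,.171,.139]
for d in (15,30,45,60,75,90):
    arm.movep(p,down(.24+np.pi-np.radians(d)))
    print(d,round(arm.read_time(),2),np.round(arm.read_ft_force(),1),np.round(arm.read_wrist_torque(),2),round(arm.read_opening(),3),np.round(arm.read_tool_pos(),4))
```

```text
15 5.29 [-1.3  1.9  4.8] [0.17 0.5  0.09] 0.18 [0.4847 0.1712 0.1394]
30 5.62 [-3.   0.3  8. ] [-0.04  0.7   0.04] 0.181 [0.4846 0.1709 0.1394]
45 5.96 [-2.8  0.7  8.1] [-0.21  0.8  -0.16] 0.186 [0.4845 0.1707 0.1395]
60 6.28 [-3.  -0.9  9.6] [-0.23  0.92 -0.  ] 0.178 [0.4844 0.1705 0.1394]
75 6.61 [-3.5 -1.2 10.1] [-0.33  1.03 -0.11] 0.182 [0.4841 0.1704 0.1394]
90 6.93 [-5.  -1.2 10.7] [-0.3   1.11 -0.11] 0.177 [0.4839 0.1703 0.1394]
```

Run:
```python
from h import *
import cv2
arm.move_gripper(1.0); arm.line_to([.485,.171,.25],.2)
k=np.array([.4925,-.302]); o=down(-.193)
arm.movep([*(k+[-.0,.0]),.26],o); print(arm.read_time())
t,s=snapshot("top"),snapshot("side")
cv2.imwrite("pics/g2.png",np.hstack([cv2.resize(t[255:335,205:285],(400,400)),cv2.resize(s[275:430,200:355],(400,400))]))
```

```text
10.05
```

View pics/g2.png

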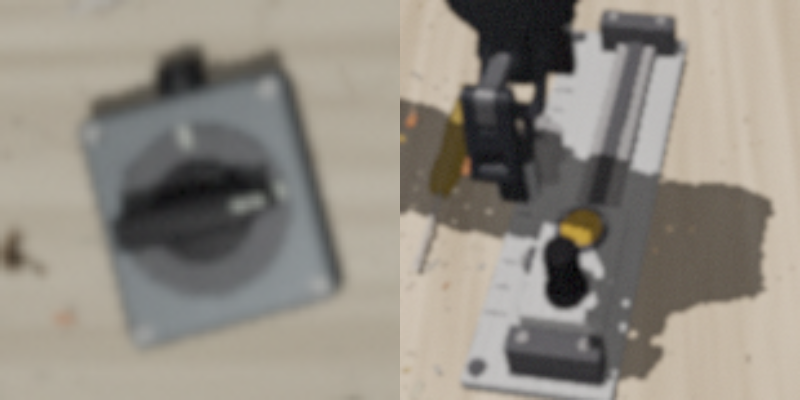

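The isolator is off, with the nose at the dot. In the side view the gripper is above the carriage and the knob is clear. Now gripping it.

Run:
```python
from h import *
k=[.4925,-.302]
arm.line_to([*k,.132],.12); print(arm.read_time(),arm.read_ft_force())
arm.move_gripper(0,60)
print(arm.read_time(),arm.read_opening(),arm.read_finger_force(),arm.read_ft_force(),arm.read_tool_pos())
```

```text
11.3667 [ 0.64338677  0.60253503 -1.15154   ]
11.9667 0.2622636389414399 58.772619534283876 [-1.34466449 -0.03626195  3.7069603 ] [ 0.49253876 -0.30219434  0.13241266]
```

Run:
```python
from h import *
d=np.array([np.sin(.193),np.cos(.193),0]); p0=np.array([.4925,-.302,.132])
np.save("p0.npy",p0)
arm.line_to(p0+d*.05,.08)
for s in (*np.arange(.055,.08,.005),*np.arange(.08,.126,.002)):
    arm.line_to(p0+d*s,.03)
    f=np.array(arm.read_ft_force()); t=np.array(arm.read_tool_pos())-p0
    print(f"{s:.3f} {t@d:.4f} along {f@d:.1f} lat {f@[d[1],-d[0],0]:.1f} z {f[2]:.1f} op {arm.read_opening():.3f} t {arm.read_time():.2f}")
    hist=globals().setdefault("H",[]); hist.append(f@d)
    # stop when past ridge (resistance then pull) and force back through zero
    if min(hist)<-4 and s>.08 and hist[-1]>-0.5 and max(hist[-6:])>1.5 and hist[-1]<hist[-2]: break
    if f@d<-15: break
```

```text
0.055 0.0563 along -0.1 lat -0.8 z 6.8 op 0.261 t 13.06
0.060 0.0613 along 0.0 lat -0.1 z 6.1 op 0.259 t 13.38
0.065 0.0663 along 1.1 lat -1.4 z 6.4 op 0.261 t 13.69
0.070 0.0713 along 0.6 lat -0.7 z 6.6 op 0.260 t 14.01
0.075 0.0760 along 0.5 lat -1.3 z 5.3 op 0.267 t 14.32
0.080 0.0770 along -5.4 lat -1.2 z 7.0 op 0.259 t 14.64
0.082 0.0773 along -8.8 lat -0.5 z 6.4 op 0.264 t 14.89
0.084 0.0776 along -11.6 lat -0.3 z 6.5 op 0.261 t 15.14
0.086 0.0782 along -14.4 lat -0.5 z 6.3 op 0.262 t 15.39
0.088 0.0820 along -8.9 lat -0.2 z 6.3 op 0.263 t 15.64
0.090 0.0876 along -4.1 lat -0.6 z 6.1 op 0.263 t 15.89
0.092 0.0918 along -1.6 lat -0.0 z 6.1 op 0.259 t 16.14
0.094 0.0948 along -0.4 lat -0.6 z 6.8 op 0.265 t 16.39
0.096 0.0960 along -1.5 lat -1.3 z 5.5 op 0.260 t 16.64
0.098 0.0963 along -4.9 lat -0.9 z 5.9 op 0.268 t 16.89
0.100 0.0967 along -7.0 lat 0.5 z 5.9 op 0.262 t 17.14
0.102 0.0970 along -9.1 lat -0.7 z 6.0 op 0.262 t 17.39
0.104 0.0973 along -12.6 lat -0.7 z 6.7 op 0.262 t 17.64
0.106 0.0984 along -12.4 lat -0.6 z 5.8 op 0.260 t 17.89
0.108 0.1031 along -6.3 lat -0.9 z 6.7 op 0.255 t 18.14
0.110 0.1083 along -3.6 lat -1.1 z 7.0 op 0.261 t 18.39
0.112 0.1121 along -1.1 lat -1.6 z 6.2 op 0.262 t 18.64
0.114 0.1148 along -0.9 lat -1.3 z 6.4 op 0.259 t 18.89
0.116 0.1168 along 0.2 lat -0.5 z 5.4 op 0.259 t 19.14
0.118 0.1188 along 0.2 lat -0.5 z 6.5 op 0.261 t 19.39
0.120 0.1209 along 0.2 lat -0.7 z 6.2 op 0.263 t 19.64
0.122 0.1229 along 0.0 lat -1.8 z 6.9 op 0.259 t 19.89
0.124 0.1249 along 0.6 lat -1.0 z 6.8 op 0.263 t 20.14
```

The forces show both ridges: resistance starts at about 0.076 and again at about 0.096, and it goes free past 0.116. That puts the notch at about 0.096. The carriage went past it but stayed well short of the end stop, so I'll bring it back over the second ridge.

Run:
```python
from h import *
d=np.array([np.sin(.193),np.cos(.193),0]); p0=np.load("p0.npy")
def st(s,w=0.3):
    arm.line_to(p0+d*s,.03); arm.pause(w)
    f=np.array(arm.read_ft_force())@d; t=(np.array(arm.read_tool_pos())-p0)@d
    print(f"{s:.4f} {t:.4f} along {f:.1f} t {arm.read_time():.2f}"); return t,f
s=.116; st(s)
while s>.098:
    s-=.002; t,f=st(s)
    if t<.101: break
for s in (.098,.096,.094,.092,.094,.096,.098): st(s)
```

```text
0.1160 0.1164 along -0.5 t 20.86
0.1140 0.1148 along -0.3 t 21.41
0.1120 0.1139 along 2.3 t 21.96
0.1100 0.1136 along 4.4 t 22.51
0.1080 0.1132 along 6.8 t 23.06
0.1060 0.1128 along 9.7 t 23.61
0.1040 0.1126 along 12.1 t 24.16
0.1020 0.1114 along 13.3 t 24.71
0.1000 0.1050 along 6.3 t 25.26
0.0980 0.1010 along 3.1 t 25.81
0.0980 0.1010 along 3.7 t 26.36
0.0960 0.0973 along 1.8 t 26.91
0.0940 0.0949 along -0.5 t 27.46
0.0920 0.0942 along 2.4 t 28.01
0.0940 0.0953 along 0.7 t 28.56
0.0960 0.0959 along -2.2 t 29.11
0.0980 0.0963 along -4.1 t 29.66
```

The profile is symmetric about 0.0953: stiff sides at 0.0942 and 0.0963, and the outer edges average 0.0954. I'll centre there, release briefly so the carriage self-centres, then grip again and check.

Run:
```python
from h import *
import cv2
d=np.array([np.sin(.193),np.cos(.193),0]); p0=np.load("p0.npy")
def rd(m):
    f=np.array(arm.read_ft_force()); t=(np.array(arm.read_tool_pos())-p0)@d
    print(m,f"{t:.4f} along {f@d:.1f} F {np.round(f,1)} op {arm.read_opening():.3f} t {arm.read_time():.2f}"); return t,f
arm.line_to(p0+d*.0948,.03); arm.pause(.3); rd("centre")
arm.move_gripper(.45); arm.pause(.3); rd("open")
s=snapshot("side");t=snapshot("top")
arm.move_gripper(0,60); arm.pause(.3); rd("regrip")
cv2.imwrite("pics/g3.png",np.hstack([cv2.resize(t[225:325,345:445],(400,400)),cv2.resize(s[270:390,220:320],(400,480))[:400]]))
```

```text
centre 0.0951 along -1.0 F [-1.3 -0.8  6.2] op 0.258 t 30.22
open 0.0948 along 0.1 F [-0.3  0.1 -0.6] op 0.453 t 30.82
regrip 0.0949 along -0.2 F [-1.5  0.1  5.2] op 0.263 t 31.50
```

View pics/g3.png

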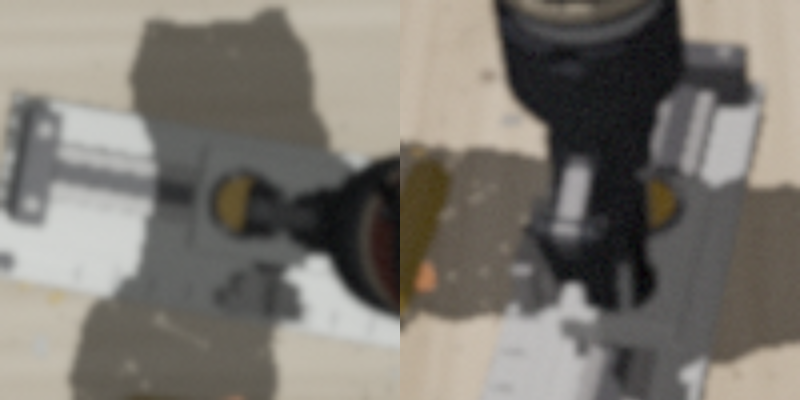

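Run:
```python
from h import *
d=np.array([np.sin(.193),np.cos(.193)]);x=np.array([d[1],-d[0]])
Q=lambda x,y:(335+x/4.706,240+y/4.706)
disc0=onz("top",Q(548,210),.05);disc1=onz("top",(345+237/4,225+205/4),.05)
print("moved",(disc1-disc0)@d,(disc1-disc0)@x)
tcp=np.array(arm.read_tool_pos())[:2]
kn=onz("top",Q(685,235),.094)
print("knob0 visual vs tcp0",(kn-np.load("p0.npy")[:2])@d)
ball=tcp-.030*x+.024*d
print("ball->top px",proj("top",[*ball,.046]),"crop c2",(proj("top",[*ball,.046])-[335,240])*4.706, "g3",(proj("top",[*ball,.046])-[345,225])*4)
print("side g3 crop",((proj("side",[*ball,.046])-[220,270])*4)+[400,0])
for z in(.046,.012):
  for e in(-.023,.023): b=ball+e*d; print(z,e,"c2 px",(proj("top",[*b,z])-[335,240])*4.706)
```

```text
moved 0.09926901103099624 -6.799400018454285e-05
knob0 visual vs tcp0 -0.0012641692971274566
ball->top px [413.16732128 292.73771956] crop c2 [367.85541395 248.18370826] g3 [272.66928512 270.95087825]
side g3 crop [571.1167531  237.66630427]
0.046 -0.023 c2 px [419.14839738 257.36635963]
0.046 0.023 c2 px [316.62961458 239.0130844 ]
0.012 -0.023 c2 px [401.94101874 252.54784294]
0.012 0.023 c2 px [302.83463803 234.80766915]
```

```bash
python3 -c "
from h import *
print(arm.read_finger_force(),arm.read_time(),ticket.finish_job())"
```

```text
the job is handed in; nothing more can be done
58.95768251270056 31.5 None
```

I handed the job in at 31.5 s with the isolator off and the carriage held by its knob at the notch; the carriage ran about 30 mm past the notch at first, short of the end stop, and I drew it back, placing the notch by the push forces rather than by seeing the ball seat.

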